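# Collect the tapped tees into the carrier and lift it level by its bail

## Robot

A 6-joint arm with a two-finger parallel gripper is mounted at the origin on the work surface; the furniture and walls round the work are solid. World frame = base frame: x ahead of the robot, y to its left, z up, the work surface at z = 0. Lengths are in m, angles in rad, forces in N, time in s.
With the tool pointing down it reaches from about 0.325 to 0.925 m from the base axis. Payload 3.1 kg.
Tool frame: the origin (TCP) lies at the very end of the fingers, on their centre line; the grasp point (between the pads) lies 19 mm behind it (grasp_offset is the distance from the TCP to the grasp point, in m); z points along the fingers, y is the line along which they close (so a half turn about z gives the same grasp; the last joint's range is limited). The gripper opens to 85 mm and grips with 20 to 120 N. Pads are 22 mm wide; open, the fingers measure 114 mm over their backs; the gripper's body (76 mm by 85 mm) begins 54 mm behind the grasp point. The pads swing forward as they close: fully open they stand 13 mm farther back than shut.
Start: joints at [1.165, 0.217, 1.613, -0, 1.311, -0.112], TCP at [0.181, 0.598, 0.231] pointing down, gripper open.
Joint ranges: [-2.75, 2.75], [-0.78, 2.1], [0.31, 2.55], [-1.13, 4.27], [0.13, 2.63], [-2.58, 2.58]. Speed limits (rad/s): [2.79, 2.79, 3.14, 3.14, 3.14, 3.14].

## Interface

Orientations are given as a unit quaternion [x, y, z, w].
In Python, from station import get_obs, camera, job_done, recognise, mark_of, grasp_offset gives the robot as it stands.
- The arm moves only by the tool servo_tool, never from a script. Its argument "series" is a list of rows, each an object with "xyz": the shift along the tool's x, y, z normalised to -1 to 1, where 1 is 50 cm, a list of three; "angular": the turn, a rotation vector about the tool's x, y, z normalised to -1 to 1, where 1 is 45 degrees, a list of three. In form: [{"xyz": [dx, dy, dz], "angular": [wx, wy, wz]}, ...]. A call has exactly 5 rows; each row is the pose to reach, as a shift and turn from the pose commanded when the call began, along the tool's axes at that moment; what a row does not reach only later rows make up. A row lasts 1/10 s, in which the tool goes at most 50 mm and 8.59 degrees, less where a joint would pass 70% of its speed; a pose out of reach is approached as far as the arm can. A call with a number of a shift or a turn outside -1 to 1 is refused whole. A call with a gripper value outside its range is refused whole. "hand" is the finger opening in mm, from 0 to 85.4, set as the call begins (left out, the last holds). The fingers move at their own pace and stop on an object; "squeeze" is the grip in N (left out, the last holds). Time passes only in rows, so rows that repeat a pose let the fingers close, or fill a call up. It gives the time, the measured TCP pose, the force, the opening and the grip force at its end, in the units of the state.
- get_obs(): the state, without advancing time (a new reading comes with each control period).
- camera(name): name is "scene" or "side" or "wrist"; returns a dict with "image" (420x560x3 uint8, red, green, blue), "range_z" (420x560 float32, m along the optical axis (not along the pixel's ray), 0 where there is no reading), "fx", "fy", "cx", "cy" (pixels), "cam_to_world" (4x4, takes a point from camera to world coordinates); the wrist camera has in their place "tool_from_camera" (4x4, takes a point from camera to tool coordinates, whose origin is the TCP and whose axes are the flange's). Camera axes: x right, y up, looking along -z (the intrinsics and any distortion apply to the point x, -y, -z); pixel columns grow to the right and rows downward; lengths in m; the calibration is good to about 2 mm. A picture is of the moment at which its call begins: read the wrist's pose just before it.
- job_done(): hands the job in; it is judged then, once.
Trained networks look in a picture, given as the dict that the camera call returned (one of the last four; its "shot" number tells which), for a name from the list of things; names that differ only in an ending like _2 or _b are one class to them, and where a whole thing is asked for, a point or a joint stands for the part that bears it (a point fixed in the world has none). Each returns a list of dicts, best first, with "score" (0 to 1); they miss things now and then, are a little off and sometimes report something else, mostly with a low value. They report only what shows in the picture. A call takes as long as a camera call. They do not tell look-alikes from the thing itself.
- recognise(picture, query): "extent" ([left, top, right, bottom] as shares, 0 to 1, of the picture: columns of its width, rows of its height, round what is visible of it).
- mark_of(picture, query): "point" ([column, row] as shares, 0 to 1, of the picture: columns of its width, rows of its height: a listed point, or the origin of a listed thing).
The state is a dict: "clock": time; "joint_positions": joint angles; "joint_velocities": joint speeds; "effort": joint torques, N m; "tool_pos": TCP position; "tool_rot": TCP orientation; "ft_force": force on the tool from outside, world axes, zero at the start; "moment": the same for the moment, N m; "grip_width": opening from 0.0 (shut) to 1.0 (fully open); "grip_force": force on a finger pad.
Only numpy, scipy, OpenCV 4.12 (cv2) and the standard library are available. Lean on these libraries where they do the work, as an engineer would, in place of code of your own. Each camera call takes 0.05 s, during which the arm holds its last target. There are 200 camera calls.

## Task

Collect the two finished brass tees from the machine's catch tray into the two-compartment steel carrier, one tee in each compartment so that it will hang balanced, lowering them in rather than dropping them. Then swing the carrier's folded handle (bail) up, lift the carrier straight up by it without tipping it, and finish while holding it in the air by the handle, level and still, about 10 cm clear of the worktop. Leave the tape measure, the jar and the spirit level alone.

Things in the scene. Friction and masses are not known exactly. Their poses are not given: they have to be found in the camera images.
- tee_1_mid (a point): finished brass tee fitting, 160 g, 49 mm long run (tube 23 mm diameter, flat ends, along its y axis, running 7 mm to the -x side of this point) with a 19 mm branch stub to +x (38 mm overall in x), 23 mm high; lies flat in the catch tray. This point is its middle, half-way up (11.5 mm above its underside). Best taken across the two flat ends, 49 mm apart
- tee_2_mid (a point): the other tee, the same as tee_1
- tee_1: the tee of tee_1_mid; same axes, origin 11.5 mm lower, on its underside
- tee_2: the tee of tee_2_mid; same axes, origin 11.5 mm lower, on its underside
- tray_mid (a point): middle of the catch tray's floor, 4 mm above the worktop. The tray is open-topped sheet steel, 170 mm along x and 200 mm along y outside, its 2.5 mm walls reaching 14 mm above its floor. Fixed to the bench tapping machine, which stands on the +x side: a chute (its lip 40 mm up) ends 88 mm, and the housing (up to 266 mm high with its motor) begins 150 mm, from this point
- machine: the grey bench tapping machine with motor, chute and catch tray; does not move. Origin on the worktop under the middle of the tray, x towards the machine's housing
- carrier: loose open-topped sheet-steel parts carrier, 140 mm (x) by 146 mm (y) by 45 mm high, 3 mm walls and floor, one 3 mm dividing wall at x = 0 across its whole width, so two compartments side by side in x, each 65 mm (x) by 140 mm (y) inside. Origin at the centre of its underside, z up. Ear plates 34 mm wide on the two y ends rise to 97 mm and carry the bail's pivots. It weighs 0.47 kg empty with the bail
- compartment_a (a point): centre of the floor of the compartment at the carrier's +x side, 3 mm above its underside
- compartment_b (a point): centre of the floor of the compartment at the carrier's -x side
- bail (a joint): angle of the carrier's wire bail: 0 as it lies folded out level over the +x side on its rest tabs, 1.57 standing straight up over the middle, at most 3.14. It swings freely and falls back if let go away from upright
- bail_hinge (a point): middle of the bail's pivot axis (along the carrier's y), 80 mm above the carrier's underside
- bail_grip (a point): centre of the bail's round wooden grip, 22 mm diameter and 84 mm long along the carrier's y axis, 130 mm from the pivot axis. Folded, it lies 60 mm outside the carrier's +x wall (centre to wall) and 80 mm above the worktop. The grip turns freely on its wire, so it can be held in fingers that stay pointing down while the bail swings up. The bail's side arms run 81 mm to either side of its middle
- tape_measure: tape measure standing on the worktop, 37 x 81 x 62 mm; to be left alone
- jar_nuts: square clear jar with lid, 69 x 69 x 118 mm; to be left alone
- torpedo_level: short spirit level, 41 x 220 x 44 mm; to be left alone
There are look-alikes about, which are no part of the job. What is shaped like the tee_2 but purple is not meant.

How it is judged:
On the way, in this order (a step that is already met when the one before it is completed fails the run):
1. both tees lie in the carrier, one in each compartment, while it still stands on the worktop (y of tee_1_mid in the frame of carrier between -0.07 and 0.07 m and z of tee_1_mid in the frame of carrier between 0.005 and 0.036 m and y of tee_2_mid in the frame of carrier between -0.07 and 0.07 m and z of tee_2_mid in the frame of carrier between 0.005 and 0.036 m and ((x of tee_1_mid in the frame of carrier between 0.012 and 0.062 m and x of tee_2_mid in the frame of carrier between -0.062 and -0.012 m) or (x of tee_1_mid in the frame of carrier between -0.062 and -0.012 m and x of tee_2_mid in the frame of carrier between 0.012 and 0.062 m)) and height (world z) of carrier below 0.012 m), for 0.2 s.
2. the bail stands up over the carrier, which still stands on the worktop (value of joint bail above 1.2 rad and height (world z) of carrier below 0.025 m), for 0.02 s.
3. the carrier is clear of the worktop with both tees in it (y of tee_1_mid in the frame of carrier between -0.07 and 0.07 m and z of tee_1_mid in the frame of carrier between 0.005 and 0.036 m and y of tee_2_mid in the frame of carrier between -0.07 and 0.07 m and z of tee_2_mid in the frame of carrier between 0.005 and 0.036 m and ((x of tee_1_mid in the frame of carrier between 0.012 and 0.062 m and x of tee_2_mid in the frame of carrier between -0.062 and -0.012 m) or (x of tee_1_mid in the frame of carrier between -0.062 and -0.012 m and x of tee_2_mid in the frame of carrier between 0.012 and 0.062 m)) and height (world z) of carrier above 0.05 m), for 0.2 s.
At the end, for the whole second after the job is handed in: The carrier hangs in the fingers by its upright bail (within 0.27 rad of upright), its underside 6 to 15 cm above the worktop, level within 8 degrees, at rest (under 3 cm/s and 0.15 rad/s), touching the machine nowhere, one tee lying in each compartment (y of tee_1_mid in the frame of carrier between -0.07 and 0.07 m and z of tee_1_mid in the frame of carrier between 0.005 and 0.036 m and y of tee_2_mid in the frame of carrier between -0.07 and 0.07 m and z of tee_2_mid in the frame of carrier between 0.005 and 0.036 m and ((x of tee_1_mid in the frame of carrier between 0.012 and 0.062 m and x of tee_2_mid in the frame of carrier between -0.062 and -0.012 m) or (x of tee_1_mid in the frame of carrier between -0.062 and -0.012 m and x of tee_2_mid in the frame of carrier between 0.012 and 0.062 m)) and height (world z) of carrier between 0.06 and 0.15 m and angle between carrier's own z axis and vertical below 0.14 rad and value of joint bail between 1.3 and 1.84 rad and linear speed of carrier below 0.03 m/s and angular speed of carrier below 0.15 rad/s and contact force between the fingers and carrier above 2 N and contact force between machine and carrier below 0.3 N); the arm keeps its last pose, push and grip.
It fails at once if the carrier is tipped by more than 20 degrees (angle between carrier's own z axis and vertical above 0.35 rad).
It fails at once if a tee is dropped from more than about 6 cm ((linear speed of tee_1 above 1.1 m/s and contact force between the fingers and tee_1 below 0.1 N) or (linear speed of tee_2 above 1.1 m/s and contact force between the fingers and tee_2 below 0.1 N)).
It fails at once if the tape measure, the jar or the spirit level is pushed by more than 3 cm (distance of any of tape_measure, jar_nuts, torpedo_level from where it was at the start of the episode above 0.03 m).
It also fails if it takes over 72 s, if anything falls off the work surface, if the arm or the gripper's body presses on something with over 40 N, if the wrist force passes 120 N, or if a joint passes its speed limit or range.

## Working session

There is one attempt and no reset: what is moved stays moved. The work goes in short steps, Python scripts to look and compute and a tool call to move; the robot and the scene stay as the last step left them, time stands still between calls to the robot, and variables do not carry over. Pictures are saved under pics/ and viewed, at most 10 in all, crops included, and the job is handed in when it is done.

Besides the shell and the picture viewer there is one more tool, called after "Request:" by a JSON object that holds its "name" and its "arguments". servo_tool: Moves the arm, as the interface text tells. Scaled input: -1 to 1 covers 50 cm each way for a shift and 45 degrees each way for a turn. Its arguments: {"type":"object","properties":{"series":{"type":"array"},"hand":{"type":"number"},"squeeze":{"type":"number"}},"required":["series"]}

```bash
mkdir -p pics
cat > h.py <<'E'
import numpy as np, cv2
from station import *
from scipy.spatial.transform import Rotation as R
def cw(p,o=None):
    if 'cam_to_world' in p: return np.array(p['cam_to_world'])
    T=np.eye(4);T[:3,:3]=R.from_quat(o['tool_rot']).as_matrix();T[:3,3]=o['tool_pos'];return T@np.array(p['tool_from_camera'])
def cloud(p,o=None):
    z=p['range_z'];v,u=np.mgrid[:420,:560]
    P=np.stack([(u-p['cx'])/p['fx']*z,-(v-p['cy'])/p['fy']*z,-z,np.ones_like(z)],-1)@cw(p,o).T
    P=P[...,:3];P[z==0]=np.nan;return P
def onplane(p,px,h,o=None):
    T=cw(p,o);d=T[:3,:3]@np.array([(px[0]-p['cx'])/p['fx'],-(px[1]-p['cy'])/p['fy'],-1]);return T[:3,3]+d*(h-T[2,3])/d[2]
def save(p,n): cv2.imwrite('pics/'+n+'.png',p['image'][...,::-1])
def dtool(o,target):
    "world shift -> normalised tool xyz"
    return np.round(R.from_quat(o['tool_rot']).inv().apply(np.array(target)-o['tool_pos'])/0.5,4)
E
python3 - <<'E'
from h import *
o=get_obs();print(o['tool_pos'],o['tool_rot'],grasp_offset)
for n in('scene','side'):
    p=camera(n);save(p,n+'0');P=cloud(p)
    print(n,{k:p.get(k) for k in p if k not in('image','range_z')})
    for q in('tee_1_mid','carrier','bail_grip','bail_hinge','tray_mid','compartment_a','compartment_b'):
        for r in mark_of(p,q)[:4]:
            px=np.array(r['point'])*[560,420];c,w=np.clip(px.astype(int),0,[559,419]);print(q,round(r['score'],2),px.round(),P[w,c].round(3))
E
```

```text
[0.18063118 0.5974659  0.22995847] [ 1.46356802e-01  9.89231142e-01 -1.15493381e-03 -3.17418874e-04] 0.0187
scene {'fx': 414.4102696673948, 'fy': 414.4102696673948, 'cx': 283.38270110961, 'cy': 212.05718151492323, 'cam_to_world': array([[-0.43471652, -0.67209334,  0.59942647,  1.25134555],
       [ 0.90056009, -0.32175419,  0.29234528,  0.45125086],
       [-0.00361533,  0.66690688,  0.7451323 ,  1.08592691],
       [ 0.        ,  0.        ,  0.        ,  1.        ]]), 'shot': 1}
tee_1_mid 0.49 [135. 217.] [ 0.633 -0.419  0.022]
carrier 0.66 [237. 206.] [ 0.422 -0.141  0.002]
bail_grip 0.61 [269. 193.] [ 0.391 -0.022  0.087]
bail_hinge 0.86 [231. 189.] [ 0.358 -0.2   -0.001]
bail_hinge 0.37 [348. 219.] [0.345 0.249 0.04 ]
tray_mid 0.72 [145. 209.] [ 0.576 -0.427  0.003]
tray_mid 0.62 [135. 215.] [ 0.624 -0.421  0.023]
compartment_a 0.7 [227. 201.] [ 0.488 -0.132  0.091]
compartment_a 0.58 [245. 206.] [ 0.407 -0.113  0.001]
compartment_b 0.7 [227. 201.] [ 0.488 -0.132  0.091]
compartment_b 0.58 [245. 206.] [ 0.407 -0.113  0.001]
side {'fx': 500.0190355456946, 'fy': 500.0190355456946
[... 187 characters left out ...]
],
       [ 0.01201946,  0.63620834,  0.77142367,  1.15362237],
       [ 0.        ,  0.        ,  0.        ,  1.        ]]), 'shot': 2}
tee_1_mid 0.72 [180. 352.] [ 0.617 -0.424  0.025]
tee_1_mid 0.64 [174. 339.] [ 0.568 -0.414  0.001]
tee_1_mid 0.4 [173. 323.] [ 0.545 -0.399  0.027]
carrier 0.88 [232. 245.] [ 0.425 -0.145  0.006]
bail_grip 0.81 [262. 204.] [ 0.399 -0.022  0.077]
bail_hinge 0.92 [230. 227.] [ 0.361 -0.113  0.004]
tray_mid 0.62 [176. 337.] [ 0.572 -0.41   0.009]
compartment_a 0.83 [240. 237.] [ 0.413 -0.11   0.002]
compartment_a 0.78 [221. 254.] [ 0.432 -0.186  0.007]
compartment_b 0.83 [240. 237.] [ 0.413 -0.11   0.002]
compartment_b 0.78 [221. 254.] [ 0.432 -0.186  0.007]
```

View pics/side0.png

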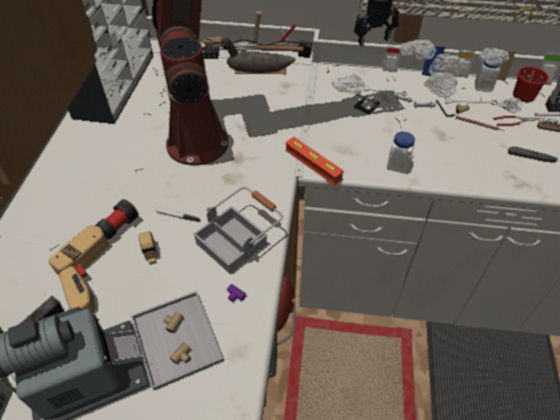

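View pics/scene0.png

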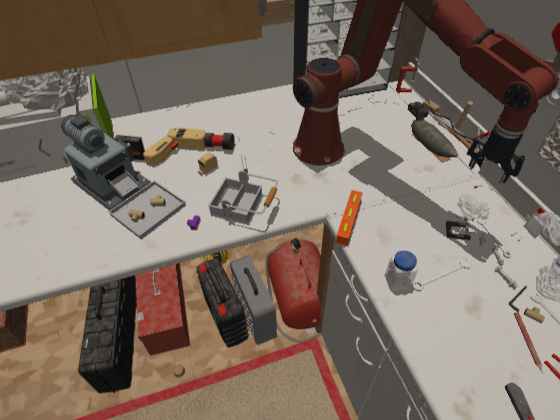

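The brass tees in the tray are at side px (174,321) and (181,352). The look-alike at (236,293) is purple and lies outside the tray, so it isn't meant. The carrier is at (232,243), its bail folded toward (262,201). I'll swing over the carrier and tray for a wrist view.

Request:
{"name": "servo_tool", "arguments": {"series": [{"xyz":[-0.05,-0.07,-0.02],"angular":[0,0,0]},{"xyz":[-0.1,-0.14,-0.04],"angular":[0,0,0]},{"xyz":[-0.16,-0.22,-0.06],"angular":[0,0,0]},{"xyz":[-0.21,-0.3,-0.08],"angular":[0,0,0]},{"xyz":[-0.27,-0.38,-0.09],"angular":[0,0,0]}], "hand": 85}}

```text
clock: 1.3
tool_pos: [0.2554, 0.3763, 0.2775]
tool_rot: [0.146, 0.989, 0.001, 0.001]
ft_force: [1.2, 0.8, -0.2]
grip_width: 1.0
grip_force: 0.0
```

Request:
{"name": "servo_tool", "arguments": {"series": [{"xyz":[-0.05,-0.08,-0.02],"angular":[0,0,0]},{"xyz":[-0.11,-0.16,-0.03],"angular":[0,0,0]},{"xyz":[-0.17,-0.24,-0.05],"angular":[0,0,0]},{"xyz":[-0.23,-0.32,-0.06],"angular":[0,0,0]},{"xyz":[-0.28,-0.4,-0.07],"angular":[0,0,0]}]}}

```text
clock: 1.8
tool_pos: [0.3316, 0.1438, 0.3121]
tool_rot: [0.146, 0.989, 0.0, 0.001]
ft_force: [0.8, 0.6, 0.4]
grip_width: 0.993
grip_force: 0.0
```

Request:
{"name": "servo_tool", "arguments": {"series": [{"xyz":[-0.05,-0.08,-0.02],"angular":[0,0,0]},{"xyz":[-0.11,-0.16,-0.03],"angular":[0,0,0]},{"xyz":[-0.17,-0.24,-0.05],"angular":[0,0,0]},{"xyz":[-0.23,-0.32,-0.06],"angular":[0,0,0]},{"xyz":[-0.28,-0.4,-0.07],"angular":[0,0,0]}]}}

```text
clock: 2.3
tool_pos: [0.4077, -0.0887, 0.3471]
tool_rot: [0.147, 0.989, -0.0, 0.001]
ft_force: [1.2, 0.6, -0.2]
grip_width: 0.997
grip_force: 0.0
```

Request:
{"name": "servo_tool", "arguments": {"series": [{"xyz":[-0.05,-0.08,0],"angular":[0,0,0]},{"xyz":[-0.1,-0.16,0],"angular":[0,0,0]},{"xyz":[-0.13,-0.2,0],"angular":[0,0,0]},{"xyz":[-0.15,-0.22,0],"angular":[0,0,0]},{"xyz":[-0.15,-0.22,0],"angular":[0,0,0]}]}}

```text
clock: 2.8
tool_pos: [0.4475, -0.2143, 0.346]
tool_rot: [0.147, 0.989, 0.0, -0.0]
ft_force: [-0.1, 0.2, -0.2]
grip_width: 0.994
grip_force: 0.0
```

Run:
```python
from h import *
o=get_obs();print(o['clock'],o['tool_pos'],o['tool_rot'])
p=camera('wrist');save(p,'w1');P=cloud(p,o);print(np.array(p['tool_from_camera']).round(3),p['fx'])
for q in('tee_1_mid','carrier','bail_grip','bail_hinge','tray_mid','compartment_a'):
    for r in mark_of(p,q)[:4]:
        px=np.array(r['point'])*[560,420];c,w=np.clip(px.astype(int),0,[559,419]);print(q,round(r['score'],2),px.round(),P[w,c].round(3))
```

```text
2.8 [ 0.44748541 -0.21432978  0.34597303] [ 1.47188460e-01  9.89108390e-01  2.61699532e-04 -2.86451194e-04]
[[-0.     0.965  0.264  0.067]
 [ 1.     0.     0.     0.   ]
 [-0.     0.264 -0.965 -0.143]
 [ 0.     0.     0.     1.   ]] 341.41028636924375
tee_1_mid 0.65 [188. 310.] [ 0.616 -0.417  0.027]
carrier 0.83 [324. 125.] [ 0.414 -0.144  0.006]
carrier 0.22 [188. 308.] [ 0.614 -0.415  0.027]
bail_grip 0.98 [439.  78.] [ 0.397 -0.019  0.088]
bail_hinge 0.67 [333. 126.] [ 0.419 -0.133  0.003]
tray_mid 0.72 [182. 249.] [ 0.523 -0.393  0.02 ]
tray_mid 0.71 [330. 127.] [ 0.416 -0.142  0.038]
compartment_a 0.88 [349. 113.] [ 0.408 -0.106  0.001]
compartment_a 0.86 [303. 135.] [ 0.417 -0.176  0.004]
compartment_a 0.48 [188. 314.] [ 0.624 -0.422  0.023]
compartment_a 0.35 [190. 306.] [ 0.611 -0.412  0.028]
```

View pics/w1.png

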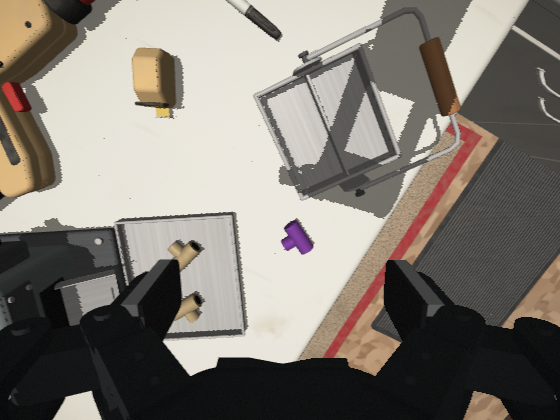

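The wrist view shows the tees at (184,250) and (190,305), the purple look-alike at (298,238), and the carrier at (328,122) with its bail grip at (438,76). Next I'll fit the carrier and tee geometry from the depth clouds.

Run:
```python
from h import *
o=get_obs();W=camera('wrist');S=camera('side');C=camera('scene')
for n,p in(('w',W),('s',S),('c',C)):
    P=cloud(p,o if n=='w' else None);Q=P[~np.isnan(P[...,0])]
    near=np.hypot(Q[:,0]-.42,Q[:,1]+.143)<.13
    rim=Q[near&(Q[:,2]>.036)&(Q[:,2]<.054)]
    r=cv2.minAreaRect(rim[:,:2].astype(np.float32));print(n,'rim',len(rim),np.round(r[0],4),np.round(r[1],4),r[2], 'ztop',np.percentile(rim[:,2],[10,50,90]).round(3))
    g=Q[(np.hypot(Q[:,0]-.397,Q[:,1]+.02)<.06)&(Q[:,2]>.065)&(Q[:,2]<.1)]
    rr=cv2.minAreaRect(g[:,:2].astype(np.float32));print(' grip',len(g),np.median(g,0).round(3),np.round(rr[0],3),np.round(rr[1],3),rr[2])
    t=Q[(np.hypot(Q[:,0]-.58,Q[:,1]+.41)<.075)&(Q[:,2]>.0185)&(Q[:,2]<.04)]
    lab=(t[:,0]>.578).astype(int)
    for k in(0,1):
        a=t[lab==k]
        if len(a)>5:
            rr=cv2.minAreaRect(a[:,:2].astype(np.float32));print(' tee',k,len(a),a.mean(0).round(3),np.round(rr[0],3),np.round(rr[1],3),rr[2])
    np.save(n+'.npy',P)
# depth-based topdown render of side/scene clouds round tray
img=np.zeros((600,800,3),np.uint8)
for i,p in enumerate((W,S)):
    P=cloud(p,o if i==0 else None);m=(~np.isnan(P[...,0]))&(abs(P[...,0]-.58)<.1)&(abs(P[...,1]+.41)<.1)
    for q,c in zip(P[m],p['image'][m]):
        x=int((q[1]+.51)*2000)+i*400;y=int((.68-q[0])*2000)
        if 0<=x-i*400<400 and 0<=y<400: cv2.circle(img,(x,y),3,tuple(int(v) for v in c[::-1]),-1)
cv2.imwrite('pics/td.png',img[:400])
```

```text
w rim 2572 [ 0.4149 -0.1419] [0.1491 0.1432] 7.6787638664245605 ztop [0.039 0.047 0.049]
 grip 1873 [ 0.395 -0.017  0.088] [ 0.396 -0.014] [0.12  0.022] 7.776846885681152
 tee 0 445 [ 0.53  -0.39   0.024] [ 0.529 -0.393] [0.038 0.042] 25.244831085205078
 tee 1 364 [ 0.618 -0.415  0.024] [ 0.621 -0.415] [0.031 0.046] 51.0270881652832
s rim 643 [ 0.4165 -0.1406] [0.1548 0.1452] 7.309022903442383 ztop [0.038 0.046 0.051]
 grip 235 [ 0.404 -0.016  0.088] [ 0.396 -0.013] [0.118 0.025] 6.6919264793396
 tee 0 203 [ 0.538 -0.395  0.025] [ 0.532 -0.397] [0.038 0.049] 27.467424392700195
 tee 1 228 [ 0.622 -0.423  0.025] [ 0.625 -0.422] [0.037 0.049] 14.275497436523438
c rim 351 [ 0.4159 -0.1416] [0.1561 0.1444] 7.649363994598389 ztop [0.037 0.044 0.049]
 grip 141 [ 0.406 -0.01   0.087] [ 0.397 -0.013] [0.117 0.02 ] 8.69758129119873
 tee 0 70 [ 0.54  -0.393  0.023] [ 0.54  -0.394] [0.037 0.048] 56.10307312011719
 tee 1 80 [ 0.623 -0.421  0.024] [ 0.627 -0.421] [0.039 0.049] 18.038530349731445
```

View pics/td.png

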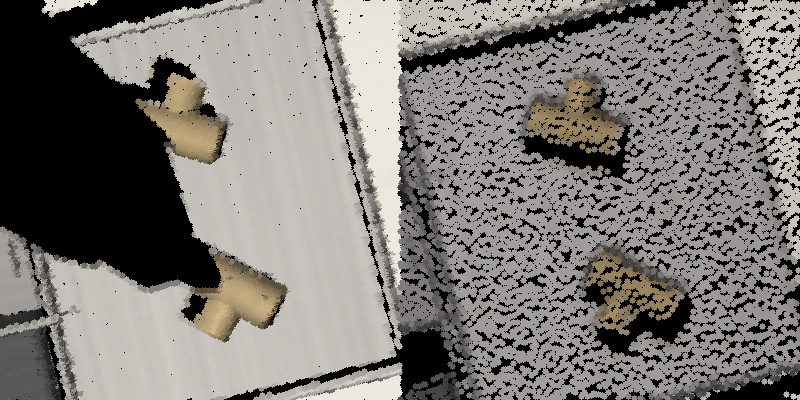

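Tee B (x≈0.62) has its run at about 106°. Tee A (x≈0.54) has its run at about 117.5° with the stub toward −x. The carrier is centred at (0.4155, −0.1415) with its x axis at 97.7°, and the rim measures 143×149 mm, which agrees with the sizes given. I'm moving above tee B while turning the tool so its y is at −74°.

Request:
{"name": "servo_tool", "arguments": {"series": [{"xyz":[-0.022,-0.015,0],"angular":[0,0,0.164]},{"xyz":[-0.045,-0.03,0],"angular":[0,0,0.327]},{"xyz":[-0.067,-0.045,0],"angular":[0,0,0.491]},{"xyz":[-0.09,-0.06,0],"angular":[0,0,0.654]},{"xyz":[-0.112,-0.076,0],"angular":[0,0,0.818]}]}}

```text
clock: 3.8
tool_pos: [0.4902, -0.2662, 0.3463]
tool_rot: [0.453, 0.891, 0.0, 0.0]
ft_force: [0.1, -0.4, 0.4]
grip_width: 0.994
grip_force: 0.0
```

Request:
{"name": "servo_tool", "arguments": {"series": [{"xyz":[-0.027,0.001,0.016],"angular":[0,0,0.164]},{"xyz":[-0.054,0.002,0.032],"angular":[0,0,0.327]},{"xyz":[-0.081,0.003,0.048],"angular":[0,0,0.491]},{"xyz":[-0.108,0.005,0.064],"angular":[0,0,0.654]},{"xyz":[-0.135,0.006,0.08],"angular":[0,0,0.818]}]}}

```text
clock: 4.3
tool_pos: [0.5326, -0.3188, 0.3059]
tool_rot: [0.712, 0.703, 0.0, -0.0]
ft_force: [-0.5, 0.4, -0.2]
grip_width: 0.998
grip_force: 0.0
```

Request:
{"name": "servo_tool", "arguments": {"series": [{"xyz":[-0.021,0.017,0.016],"angular":[0,0,0.164]},{"xyz":[-0.042,0.034,0.032],"angular":[0,0,0.327]},{"xyz":[-0.063,0.051,0.048],"angular":[0,0,0.491]},{"xyz":[-0.083,0.069,0.064],"angular":[0,0,0.654]},{"xyz":[-0.104,0.086,0.08],"angular":[0,0,0.818]}]}}

```text
clock: 4.8
tool_pos: [0.5752, -0.3711, 0.2658]
tool_rot: [0.897, 0.442, -0.0, -0.0]
ft_force: [0.2, -0.8, 0.3]
grip_width: 1.0
grip_force: 0.0
```

Request:
{"name": "servo_tool", "arguments": {"series": [{"xyz":[-0.008,0.033,0.02],"angular":[0,0,0.164]},{"xyz":[-0.016,0.065,0.04],"angular":[0,0,0.327]},{"xyz":[-0.024,0.098,0.06],"angular":[0,0,0.491]},{"xyz":[-0.032,0.131,0.08],"angular":[0,0,0.818]},{"xyz":[-0.032,0.131,0.08],"angular":[0,0,0.818]}]}}

```text
clock: 5.3
tool_pos: [0.6171, -0.424, 0.2232]
tool_rot: [0.991, 0.136, -0.001, -0.001]
ft_force: [-0.6, 0.2, -0.0]
grip_width: 0.994
grip_force: 0.0
```

```bash
cat >> h.py <<'E'
def yaw(o):
    y=R.from_quat(o['tool_rot']).as_matrix()[:,1];return np.degrees(np.arctan2(y[1],y[0]))
E
python3 - <<'E'
from h import *
o=get_obs();print(o['clock'],o['tool_pos'].round(4),yaw(o),np.round(o['joint_positions'],2))
p=camera('wrist');P=cloud(p,o)
m=(~np.isnan(P[...,0]))&(abs(P[...,0]-.58)<.1)&(abs(P[...,1]+.41)<.1)&(P[...,2]<.06)
img=np.zeros((400,400,3),np.uint8)
for q,c in zip(P[m],p['image'][m]): cv2.circle(img,(int((q[1]+.51)*2000),int((.68-q[0])*2000)),3,tuple(int(v) for v in c[::-1]),-1)
Q=P[m];t=Q[(np.hypot(Q[:,0]-.58,Q[:,1]+.41)<.075)&(Q[:,2]>.0185)&(Q[:,2]<.04)]
for k in(0,1):
    a=t[(t[:,0]>.578)==k]
    if len(a)>5: rr=cv2.minAreaRect(a[:,:2].astype(np.float32));print(' tee',k,len(a),np.round(rr[0],4),np.round(rr[1],3),rr[2])
cv2.imwrite('pics/td2.png',np.hstack([cv2.resize(p['image'][...,::-1],(400,400)),img]))
E
```

```text
5.3 [ 0.6171 -0.424   0.2232] -74.40149961517454 [-0.7   0.48  1.28 -0.    1.38  0.6 ]
 tee 0 1056 [ 0.5313 -0.3984] [0.037 0.049] 26.817506790161133
 tee 1 1221 [ 0.6237 -0.4224] [0.036 0.049] 16.45119285583496
```

View pics/td2.png

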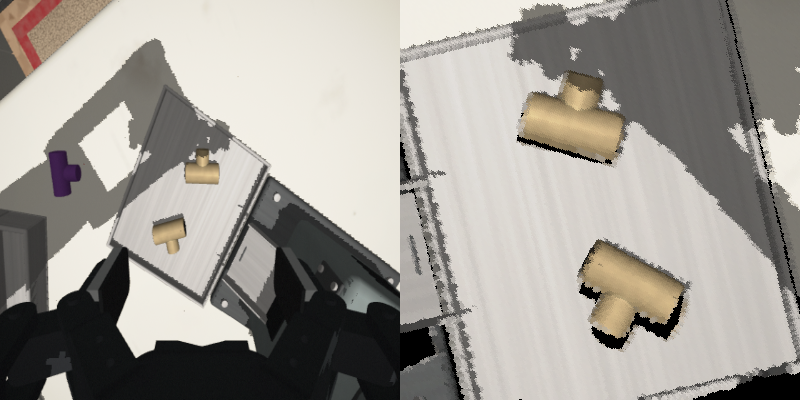

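The refined fit puts tee B's run centre at (0.617, −0.4244), right under the tool. Descending and gripping.

Request:
{"name": "servo_tool", "arguments": {"series": [{"xyz":[0,0,0.08],"angular":[0,0,0]},{"xyz":[0,0,0.16],"angular":[0,0,0]},{"xyz":[0,0,0.24],"angular":[0,0,0]},{"xyz":[0,0,0.31],"angular":[0,0,0]},{"xyz":[0,0,0.36],"angular":[0,0,0]}]}}

```text
clock: 5.85
tool_pos: [0.6159, -0.4218, 0.0429]
tool_rot: [0.99, 0.14, -0.001, -0.002]
ft_force: [-0.3, -0.4, 0.1]
grip_width: 0.995
grip_force: 0.0
```

Request:
{"name": "servo_tool", "arguments": {"series": [{"xyz":[0,0,0.025],"angular":[0,0,0]},{"xyz":[0,0,0.05],"angular":[0,0,0]},{"xyz":[0,0,0.07],"angular":[0,0,0]},{"xyz":[0,0,0.078],"angular":[0,0,0]},{"xyz":[0,0,0.078],"angular":[0,0,0]}]}}

```text
clock: 6.35
tool_pos: [0.6174, -0.4235, 0.0075]
tool_rot: [0.99, 0.139, 0.0, 0.0]
ft_force: [0.1, 0.1, 0.4]
grip_width: 0.991
grip_force: 0.0
```

Request:
{"name": "servo_tool", "arguments": {"series": [{"xyz":[0,0,0],"angular":[0,0,0]},{"xyz":[0,0,0],"angular":[0,0,0]},{"xyz":[0,0,0],"angular":[0,0,0]},{"xyz":[0,0,0],"angular":[0,0,0]},{"xyz":[0,0,0],"angular":[0,0,0]}], "hand": 40, "squeeze": 40}}

```text
clock: 6.85
tool_pos: [0.6181, -0.4241, 0.0088]
tool_rot: [0.99, 0.139, 0.001, 0.001]
ft_force: [-0.0, 0.2, 4.4]
grip_width: 0.55
grip_force: 42.0
```

Request:
{"name": "servo_tool", "arguments": {"series": [{"xyz":[0,0,0],"angular":[0,0,0]},{"xyz":[0,0,0],"angular":[0,0,0]},{"xyz":[0,0,0],"angular":[0,0,0]},{"xyz":[0,0,0],"angular":[0,0,0]},{"xyz":[0,0,0],"angular":[0,0,0]}]}}

```text
clock: 7.35
tool_pos: [0.6181, -0.4241, 0.0088]
tool_rot: [0.99, 0.139, 0.001, 0.001]
ft_force: [1.2, 0.8, 6.0]
grip_width: 0.554
grip_force: 42.1
```

Request:
{"name": "servo_tool", "arguments": {"series": [{"xyz":[0,0,-0.03],"angular":[0,0,0]},{"xyz":[0,0,-0.1],"angular":[0,0,0]},{"xyz":[0,0,-0.19],"angular":[0,0,0]},{"xyz":[0,0,-0.28],"angular":[0,0,0]},{"xyz":[0,0,-0.36],"angular":[0,0,0]}]}}

```text
clock: 7.85
tool_pos: [0.6168, -0.423, 0.1891]
tool_rot: [0.99, 0.139, -0.0, -0.0]
ft_force: [-0.1, 0.5, -1.5]
grip_width: 0.554
grip_force: 41.6
```

Request:
{"name": "servo_tool", "arguments": {"series": [{"xyz":[-0.02,-0.045,0],"angular":[0,0,-0.14]},{"xyz":[-0.045,-0.105,0],"angular":[0,0,-0.33]},{"xyz":[-0.07,-0.165,0],"angular":[0,0,-0.52]},{"xyz":[-0.097,-0.226,0],"angular":[0,0,-0.71]},{"xyz":[-0.123,-0.287,0],"angular":[0,0,-0.9]}]}}

```text
clock: 8.35
tool_pos: [0.517, -0.3006, 0.1865]
tool_rot: [0.88, 0.475, -0.0, -0.001]
ft_force: [0.8, -0.2, -1.1]
grip_width: 0.548
grip_force: 41.7
```

Request:
{"name": "servo_tool", "arguments": {"series": [{"xyz":[0.02,-0.063,0],"angular":[0,0,-0.19]},{"xyz":[0.04,-0.126,0],"angular":[0,0,-0.38]},{"xyz":[0.06,-0.19,0],"angular":[0,0,-0.57]},{"xyz":[0.08,-0.25,0],"angular":[0,0,-0.76]},{"xyz":[0.094,-0.297,0],"angular":[0,0,-0.91]}]}}

```text
clock: 8.85
tool_pos: [0.4188, -0.1789, 0.1864]
tool_rot: [0.658, 0.753, -0.0, -0.001]
ft_force: [-0.2, -1.1, -1.4]
grip_width: 0.551
grip_force: 41.7
```

Request:
{"name": "servo_tool", "arguments": {"series": [{"xyz":[0,0,0],"angular":[0,0,0]},{"xyz":[0,0,0],"angular":[0,0,0]},{"xyz":[0,0,0],"angular":[0,0,0]},{"xyz":[0,0,0],"angular":[0,0,0]},{"xyz":[0,0,0],"angular":[0,0,0]}]}}

```text
clock: 9.35
tool_pos: [0.4214, -0.1815, 0.1873]
tool_rot: [0.66, 0.751, -0.0, 0.0]
ft_force: [-0.0, 0.2, -2.1]
grip_width: 0.554
grip_force: 41.6
```

Run:
```python
from h import *
o=get_obs();print(o['clock'],o['tool_pos'].round(4),yaw(o),o['grip_width'],o['ft_force'].round(1))
p=camera('wrist');save(p,'w3');P=cloud(p,o);Q=P[~np.isnan(P[...,0])]
rim=Q[(np.hypot(Q[:,0]-.4155,Q[:,1]+.1415)<.115)&(Q[:,2]>.038)&(Q[:,2]<.052)]
r=cv2.minAreaRect(rim[:,:2].astype(np.float32));print('rim',len(rim),np.round(r[0],4),np.round(r[1],4),r[2])
print('to b',dtool(o,[.421,-.182,.0085]))
```

```text
9.35 [ 0.4214 -0.1815  0.1873] 7.327539976062961 0.5542074468870785 [-0.   0.2 -2.1]
rim 5541 [ 0.4149 -0.1424] [0.1493 0.1432] 7.473402500152588
to b [-0.0008 -0.0009  0.3577]
```

View pics/w3.png

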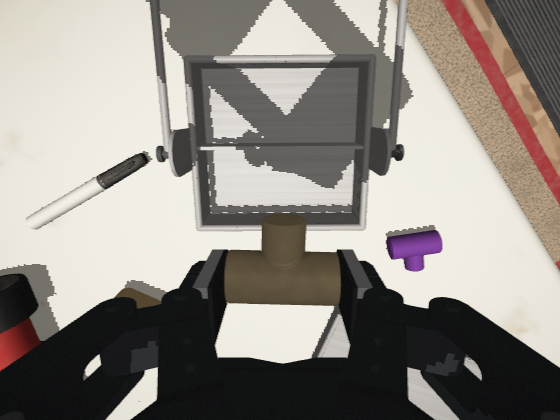

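The picture shows the tee held between the fingers at (283,275), square to the carrier. Compartment b is the nearer one, centred at about (283,185). Lowering in.

Request:
{"name": "servo_tool", "arguments": {"series": [{"xyz":[0,0,0.05],"angular":[0,0,0]},{"xyz":[0,0,0.12],"angular":[0,0,0]},{"xyz":[0,0,0.18],"angular":[0,0,0]},{"xyz":[0,0,0.23],"angular":[0,0,0]},{"xyz":[0,0,0.26],"angular":[0,0,0]}]}}

```text
clock: 9.9
tool_pos: [0.4197, -0.1803, 0.0549]
tool_rot: [0.66, 0.751, -0.0, -0.002]
ft_force: [-0.0, -0.1, -2.5]
grip_width: 0.551
grip_force: 41.6
```

Request:
{"name": "servo_tool", "arguments": {"series": [{"xyz":[0,0,0.03],"angular":[0,0,0]},{"xyz":[0,0,0.05],"angular":[0,0,0]},{"xyz":[0,0,0.07],"angular":[0,0,0]},{"xyz":[0,0,0.085],"angular":[0,0,0]},{"xyz":[0,0,0.092],"angular":[0,0,0]}]}}

```text
clock: 10.4
tool_pos: [0.4209, -0.1809, 0.0107]
tool_rot: [0.66, 0.751, -0.0, -0.0]
ft_force: [0.4, 0.7, -1.7]
grip_width: 0.552
grip_force: 41.6
```

Request:
{"name": "servo_tool", "arguments": {"series": [{"xyz":[0,0,0],"angular":[0,0,0]},{"xyz":[0,0,0],"angular":[0,0,0]},{"xyz":[0,0,0],"angular":[0,0,0]},{"xyz":[0,0,0],"angular":[0,0,0]},{"xyz":[0,0,0],"angular":[0,0,0]}]}}

```text
clock: 10.9
tool_pos: [0.4213, -0.1811, 0.0116]
tool_rot: [0.66, 0.751, 0.0, 0.0]
ft_force: [-0.1, -0.1, -0.8]
grip_width: 0.554
grip_force: 41.6
```

Request:
{"name": "servo_tool", "arguments": {"series": [{"xyz":[0,0,0],"angular":[0,0,0]},{"xyz":[0,0,0],"angular":[0,0,0]},{"xyz":[0,0,0],"angular":[0,0,0]},{"xyz":[0,0,0],"angular":[0,0,0]},{"xyz":[0,0,0],"angular":[0,0,0]}], "hand": 65}}

```text
clock: 11.4
tool_pos: [0.4211, -0.181, 0.0113]
tool_rot: [0.66, 0.751, -0.0, 0.0]
ft_force: [-1.2, -0.4, 0.9]
grip_width: 0.758
grip_force: 0.0
```

Request:
{"name": "servo_tool", "arguments": {"series": [{"xyz":[0,0,-0.02],"angular":[0,0,0]},{"xyz":[0,0,-0.09],"angular":[0,0,0]},{"xyz":[0,0,-0.18],"angular":[0,0,0]},{"xyz":[0,0,-0.27],"angular":[0,0,0]},{"xyz":[0,0,-0.35],"angular":[0,0,0]}]}}

```text
clock: 11.9
tool_pos: [0.4212, -0.1811, 0.1893]
tool_rot: [0.66, 0.751, 0.0, 0.001]
ft_force: [1.4, -0.2, 0.1]
grip_width: 0.761
grip_force: 0.0
```

Request:
{"name": "servo_tool", "arguments": {"series": [{"xyz":[-0.045,0.018,0],"angular":[0,0,0.156]},{"xyz":[-0.09,0.035,0],"angular":[0,0,0.313]},{"xyz":[-0.136,0.053,0],"angular":[0,0,0.469]},{"xyz":[-0.182,0.07,0],"angular":[0,0,0.626]},{"xyz":[-0.227,0.088,0],"angular":[0,0,0.782]}], "hand": 85}}

```text
clock: 12.4
tool_pos: [0.4795, -0.2887, 0.1871]
tool_rot: [0.858, 0.514, 0.0, 0.0]
ft_force: [-0.1, 0.0, 0.2]
grip_width: 0.993
grip_force: 0.0
```

Request:
{"name": "servo_tool", "arguments": {"series": [{"xyz":[-0.03,0.045,0],"angular":[0,0,0.17]},{"xyz":[-0.06,0.09,0],"angular":[0,0,0.34]},{"xyz":[-0.09,0.136,0],"angular":[0,0,0.51]},{"xyz":[-0.12,0.182,0],"angular":[0,0,0.68]},{"xyz":[-0.134,0.203,0],"angular":[0,0,0.782]}]}}

```text
clock: 12.9
tool_pos: [0.5385, -0.3966, 0.1871]
tool_rot: [0.973, 0.231, 0.0, 0.001]
ft_force: [-0.1, -0.5, 0.0]
grip_width: 0.992
grip_force: 0.0
```

Run:
```python
from h import *
o=get_obs();print(o['clock'],o['tool_pos'].round(4),yaw(o),dtool(o,[.5377,-.3948,.008]))
```

```text
12.9 [ 0.5385 -0.3966  0.1871] -63.294219629829314 [ 1.000e-04 -4.500e-03  3.581e-01]
```

Request:
{"name": "servo_tool", "arguments": {"series": [{"xyz":[0,-0.002,0.06],"angular":[0,0,0]},{"xyz":[0,-0.003,0.14],"angular":[0,0,0]},{"xyz":[0,-0.004,0.21],"angular":[0,0,0]},{"xyz":[0,-0.004,0.26],"angular":[0,0,0]},{"xyz":[0,-0.004,0.29],"angular":[0,0,0]}]}}

```text
clock: 13.4
tool_pos: [0.5353, -0.3913, 0.0387]
tool_rot: [0.972, 0.233, -0.001, -0.002]
ft_force: [1.0, -0.1, -0.2]
grip_width: 0.989
grip_force: 0.0
```

Request:
{"name": "servo_tool", "arguments": {"series": [{"xyz":[0,0,0.02],"angular":[0,0,0]},{"xyz":[0,0,0.04],"angular":[0,0,0]},{"xyz":[0,0,0.06],"angular":[0,0,0]},{"xyz":[0,0,0.07],"angular":[0,0,0]},{"xyz":[0,0,0.07],"angular":[0,0,0]}]}}

```text
clock: 13.9
tool_pos: [0.5365, -0.3925, 0.0058]
tool_rot: [0.972, 0.233, -0.0, -0.0]
ft_force: [0.1, 0.0, -0.5]
grip_width: 0.999
grip_force: 0.0
```

Request:
{"name": "servo_tool", "arguments": {"series": [{"xyz":[0,0,0],"angular":[0,0,0]},{"xyz":[0,0,0],"angular":[0,0,0]},{"xyz":[0,0,0],"angular":[0,0,0]},{"xyz":[0,0,0],"angular":[0,0,0]},{"xyz":[0,0,0],"angular":[0,0,0]}], "hand": 40, "squeeze": 40}}

```text
clock: 14.4
tool_pos: [0.5376, -0.3934, 0.0075]
tool_rot: [0.972, 0.233, 0.001, 0.001]
ft_force: [0.5, 0.1, 3.7]
grip_width: 0.551
grip_force: 42.1
```

Request:
{"name": "servo_tool", "arguments": {"series": [{"xyz":[0,0,0],"angular":[0,0,0]},{"xyz":[0,0,0],"angular":[0,0,0]},{"xyz":[0,0,0],"angular":[0,0,0]},{"xyz":[0,0,0],"angular":[0,0,0]},{"xyz":[0,0,0],"angular":[0,0,0]}]}}

```text
clock: 14.9
tool_pos: [0.5376, -0.3934, 0.0074]
tool_rot: [0.972, 0.233, 0.001, 0.001]
ft_force: [0.3, 0.3, 6.2]
grip_width: 0.552
grip_force: 42.3
```

Request:
{"name": "servo_tool", "arguments": {"series": [{"xyz":[0,0,-0.03],"angular":[0,0,0]},{"xyz":[0,0,-0.1],"angular":[0,0,0]},{"xyz":[0,0,-0.19],"angular":[0,0,0]},{"xyz":[0,0,-0.28],"angular":[0,0,0]},{"xyz":[0,0,-0.37],"angular":[0,0,0]}]}}

```text
clock: 15.4
tool_pos: [0.5357, -0.3916, 0.192]
tool_rot: [0.972, 0.233, -0.001, -0.001]
ft_force: [-0.5, -1.2, -1.6]
grip_width: 0.552
grip_force: 41.8
```

Request:
{"name": "servo_tool", "arguments": {"series": [{"xyz":[0.003,-0.05,0],"angular":[0,0,-0.13]},{"xyz":[0.006,-0.115,0],"angular":[0,0,-0.29]},{"xyz":[0.01,-0.18,0],"angular":[0,0,-0.45]},{"xyz":[0.014,-0.25,0],"angular":[0,0,-0.62]},{"xyz":[0.017,-0.32,0],"angular":[0,0,-0.788]}]}}

```text
clock: 15.9
tool_pos: [0.4701, -0.2444, 0.1905]
tool_rot: [0.854, 0.521, -0.0, -0.001]
ft_force: [0.1, -0.2, -1.3]
grip_width: 0.556
grip_force: 41.7
```

Request:
{"name": "servo_tool", "arguments": {"series": [{"xyz":[0.044,-0.055,0],"angular":[0,0,-0.17]},{"xyz":[0.088,-0.11,0],"angular":[0,0,-0.34]},{"xyz":[0.132,-0.165,0],"angular":[0,0,-0.51]},{"xyz":[0.17,-0.22,0],"angular":[0,0,-0.68]},{"xyz":[0.199,-0.25,0],"angular":[0,0,-0.788]}]}}

```text
clock: 16.4
tool_pos: [0.4041, -0.0978, 0.1901]
tool_rot: [0.655, 0.756, -0.0, -0.002]
ft_force: [0.8, 0.3, -1.5]
grip_width: 0.552
grip_force: 41.7
```

Request:
{"name": "servo_tool", "arguments": {"series": [{"xyz":[0,0,0],"angular":[0,0,0]},{"xyz":[0,0,0],"angular":[0,0,0]},{"xyz":[0,0,0],"angular":[0,0,0]},{"xyz":[0,0,0],"angular":[0,0,0]},{"xyz":[0,0,0],"angular":[0,0,0]}]}}

```text
clock: 16.9
tool_pos: [0.4072, -0.1009, 0.1913]
tool_rot: [0.657, 0.754, -0.0, -0.0]
ft_force: [-0.8, -0.8, -1.7]
grip_width: 0.552
grip_force: 41.8
```

Run:
```python
from h import *
o=get_obs();print(o['clock'],o['tool_pos'].round(4),yaw(o),o['grip_width'],o['ft_force'].round(1))
p=camera('side');P=cloud(p);Q=P[~np.isnan(P[...,0])]
rim=Q[(np.hypot(Q[:,0]-.4155,Q[:,1]+.1415)<.115)&(Q[:,2]>.038)&(Q[:,2]<.052)]
r=cv2.minAreaRect(rim[:,:2].astype(np.float32));print('rim',len(rim),np.round(r[0],4),np.round(r[1],4),r[2])
print('to a',dtool(o,[.4097,-.1014,.010]))
c=p['image'][170:290,170:310];cv2.imwrite('pics/s4.png',cv2.resize(c[...,::-1],(700,600)))
```

```text
16.9 [ 0.4072 -0.1009  0.1913] 7.841184675228383 0.5523184098446632 [-0.8 -0.8 -1.7]
rim 532 [ 0.4158 -0.141 ] [0.1554 0.1449] 7.1954216957092285
to a [-0.0016  0.005   0.3626]
```

View pics/s4.png

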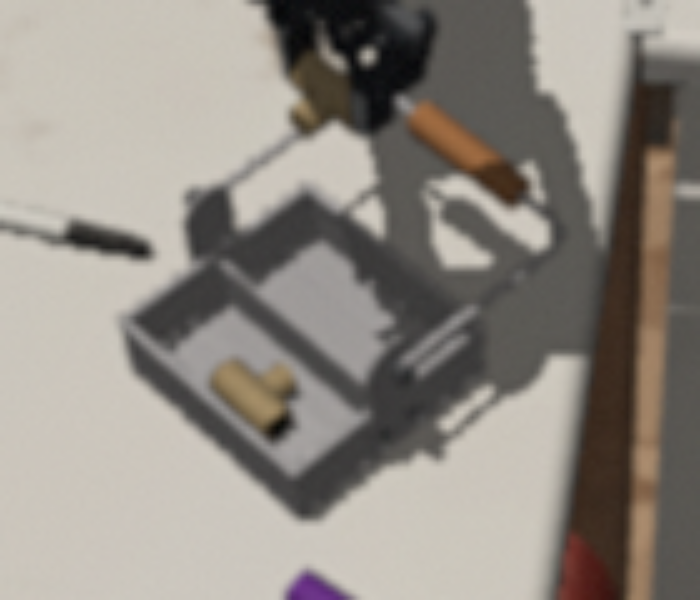

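Tee B lies in compartment b at crop px (250,398), and the carrier hasn't moved. The second tee hangs over compartment a, so I'm lowering it.

Request:
{"name": "servo_tool", "arguments": {"series": [{"xyz":[-0.001,0.003,0.05],"angular":[0,0,0]},{"xyz":[-0.002,0.005,0.12],"angular":[0,0,0]},{"xyz":[-0.002,0.005,0.18],"angular":[0,0,0]},{"xyz":[-0.002,0.005,0.23],"angular":[0,0,0]},{"xyz":[-0.002,0.005,0.26],"angular":[0,0,0]}]}}

```text
clock: 17.45
tool_pos: [0.4081, -0.1006, 0.059]
tool_rot: [0.657, 0.754, -0.001, -0.002]
ft_force: [-0.7, 0.5, -2.8]
grip_width: 0.552
grip_force: 41.7
```

Request:
{"name": "servo_tool", "arguments": {"series": [{"xyz":[0,0,0.03],"angular":[0,0,0]},{"xyz":[0,0,0.055],"angular":[0,0,0]},{"xyz":[0,0,0.08],"angular":[0,0,0]},{"xyz":[0,0,0.095],"angular":[0,0,0]},{"xyz":[0,0,0.102],"angular":[0,0,0]}]}}

```text
clock: 17.95
tool_pos: [0.4092, -0.1009, 0.0096]
tool_rot: [0.657, 0.754, -0.0, -0.001]
ft_force: [-0.4, 0.2, -0.9]
grip_width: 0.551
grip_force: 41.7
```

Request:
{"name": "servo_tool", "arguments": {"series": [{"xyz":[0,0,0],"angular":[0,0,0]},{"xyz":[0,0,0],"angular":[0,0,0]},{"xyz":[0,0,0],"angular":[0,0,0]},{"xyz":[0,0,0],"angular":[0,0,0]},{"xyz":[0,0,0],"angular":[0,0,0]}]}}

```text
clock: 18.45
tool_pos: [0.4099, -0.101, 0.0107]
tool_rot: [0.657, 0.754, 0.0, 0.0]
ft_force: [-0.9, -0.0, -1.6]
grip_width: 0.553
grip_force: 41.7
```

Request:
{"name": "servo_tool", "arguments": {"series": [{"xyz":[0,0,0.004],"angular":[0,0,0]},{"xyz":[0,0,0.005],"angular":[0,0,0]},{"xyz":[0,0,0.005],"angular":[0,0,0]},{"xyz":[0,0,0.005],"angular":[0,0,0]},{"xyz":[0,0,0.005],"angular":[0,0,0]}]}}

```text
clock: 18.95
tool_pos: [0.4096, -0.1009, 0.0078]
tool_rot: [0.657, 0.754, -0.0, 0.0]
ft_force: [0.0, 0.7, -1.7]
grip_width: 0.549
grip_force: 41.7
```

Request:
{"name": "servo_tool", "arguments": {"series": [{"xyz":[0,0,0],"angular":[0,0,0]},{"xyz":[0,0,0],"angular":[0,0,0]},{"xyz":[0,0,0],"angular":[0,0,0]},{"xyz":[0,0,0],"angular":[0,0,0]},{"xyz":[0,0,0],"angular":[0,0,0]}], "hand": 65}}

```text
clock: 19.45
tool_pos: [0.4097, -0.101, 0.0079]
tool_rot: [0.657, 0.754, 0.0, 0.0]
ft_force: [-0.3, 1.2, -0.2]
grip_width: 0.758
grip_force: 0.0
```

Request:
{"name": "servo_tool", "arguments": {"series": [{"xyz":[0,0,-0.02],"angular":[0,0,0]},{"xyz":[0,0,-0.09],"angular":[0,0,0]},{"xyz":[0,0,-0.18],"angular":[0,0,0]},{"xyz":[0,0,-0.27],"angular":[0,0,0]},{"xyz":[0,0,-0.36],"angular":[0,0,0]}]}}

```text
clock: 19.95
tool_pos: [0.4091, -0.1007, 0.1902]
tool_rot: [0.657, 0.754, 0.0, 0.0]
ft_force: [1.0, 0.2, 0.1]
grip_width: 0.761
grip_force: 0.0
```

Request:
{"name": "servo_tool", "arguments": {"series": [{"xyz":[0.04,0,0],"angular":[0,0,0.13]},{"xyz":[0.08,0,0],"angular":[0,0,0.27]},{"xyz":[0.12,-0.001,0],"angular":[0,0,0.4]},{"xyz":[0.15,-0.002,0],"angular":[0,0,0.54]},{"xyz":[0.177,-0.002,0],"angular":[0,0,0.67]}]}}

```text
clock: 20.45
tool_pos: [0.396, -0.0125, 0.1885]
tool_rot: [0.831, 0.556, 0.0, 0.0]
ft_force: [0.2, 1.4, -0.0]
grip_width: 0.76
grip_force: 0.0
```

Request:
{"name": "servo_tool", "arguments": {"series": [{"xyz":[0,0,0],"angular":[0,0,0.16]},{"xyz":[0,0,0],"angular":[0,0,0.33]},{"xyz":[0,0,0],"angular":[0,0,0.5]},{"xyz":[0,0,0],"angular":[0,0,0.67]},{"xyz":[0,0,0],"angular":[0,0,0.84]}]}}

```text
clock: 20.95
tool_pos: [0.3962, -0.0133, 0.1884]
tool_rot: [0.967, 0.256, 0.0, 0.0]
ft_force: [-0.3, 0.3, -0.4]
grip_width: 0.759
grip_force: 0.0
```

Request:
{"name": "servo_tool", "arguments": {"series": [{"xyz":[0,0,0],"angular":[0,0,0.17]},{"xyz":[0,0,0],"angular":[0,0,0.34]},{"xyz":[0,0,0],"angular":[0,0,0.49]},{"xyz":[0,0,0],"angular":[0,0,0.495]},{"xyz":[0,0,0],"angular":[0,0,0.495]}]}}

```text
clock: 21.45
tool_pos: [0.3963, -0.0134, 0.1882]
tool_rot: [0.998, 0.068, 0.0, 0.0]
ft_force: [0.2, -0.2, -0.5]
grip_width: 0.762
grip_force: 0.0
```

Run:
```python
from h import *
o=get_obs();print(o['clock'],o['tool_pos'].round(4),yaw(o),o['grip_width'])
p=camera('wrist');P=cloud(p,o);Q=P[~np.isnan(P[...,0])]
S=camera('side');C=camera('scene')
for n,p,pp in(('w',p,P),('s',S,cloud(S)),('c',C,cloud(C))):
    im=p['image'].astype(int);b=(im[...,0]>im[...,2]*1.6)&(im[...,0]>50)
    m=b&(np.hypot(pp[...,0]-.397,pp[...,1]+.013)<.06)&(pp[...,2]>.065)&(pp[...,2]<.1)
    g=pp[m];
    if len(g)>10: rr=cv2.minAreaRect(g[:,:2].astype(np.float32));print(n,len(g),np.round(rr[0],4),np.round(rr[1],3),rr[2],'top',np.percentile(g[:,2],[50,95]).round(4))
    q=pp[~np.isnan(pp[...,0])]
    rim=q[(np.hypot(q[:,0]-.4155,q[:,1]+.1415)<.115)&(q[:,2]>.038)&(q[:,2]<.052)]
    r=cv2.minAreaRect(rim[:,:2].astype(np.float32));print(' rim',len(rim),np.round(r[0],4),np.round(r[1],4),r[2])
    x=np.array([-.134,.991]);y=np.array([-.991,-.134]);ib=(im[...,0]>im[...,2]*1.35)&(pp[...,2]>.012)&(pp[...,2]<.035)
    d=pp[...,:2]-[.4153,-.1415];u=d@x;v=d@y
    for lo,hi in((-.066,-.002),(.002,.066)):
        k=ib&(u>lo)&(u<hi)&(abs(v)<.068);print('  tee',k.sum(),[f(a[k]).round(3) for a in(u,v) for f in(np.min,np.max)] if k.sum()>5 else '')
c=S['image'][170:290,170:310];cv2.imwrite('pics/s5.png',cv2.resize(c[...,::-1],(700,600)))
```

```text
21.45 [ 0.3963 -0.0134  0.1882] -82.17157791453609 0.7618574707944917
w 3022 [ 0.3978 -0.0135] [0.083 0.021] 7.806255340576172 top [0.0893 0.0913]
 rim 5763 [ 0.4149 -0.1432] [0.1514 0.1442] 7.694252014160156
  tee 1669 [np.float64(-0.052), np.float64(-0.016), np.float64(-0.025), np.float64(0.023)]
  tee 1567 [np.float64(0.015), np.float64(0.052), np.float64(-0.024), np.float64(0.024)]
s 164 [ 0.4017 -0.0143] [0.086 0.019] 7.481031894683838 top [0.0892 0.0942]
 rim 528 [ 0.4173 -0.1406] [0.1554 0.1453] 7.816023349761963
  tee 141 [np.float64(-0.053), np.float64(-0.018), np.float64(-0.028), np.float64(0.022)]
  tee 132 [np.float64(0.014), np.float64(0.048), np.float64(-0.027), np.float64(0.024)]
c 109 [ 0.3993 -0.0137] [0.085 0.019] 9.101473808288574 top [0.088  0.0918]
 rim 308 [ 0.4174 -0.1417] [0.1567 0.1437] 7.668737411499023
  tee 58 [np.float64(-0.053), np.float64(-0.015), np.float64(-0.024), np.float64(0.022)]
  tee 77 [np.float64(0.014), np.float64(0.051), np.float64(-0.027), np.float64(0.024)]
```

View pics/s5.png

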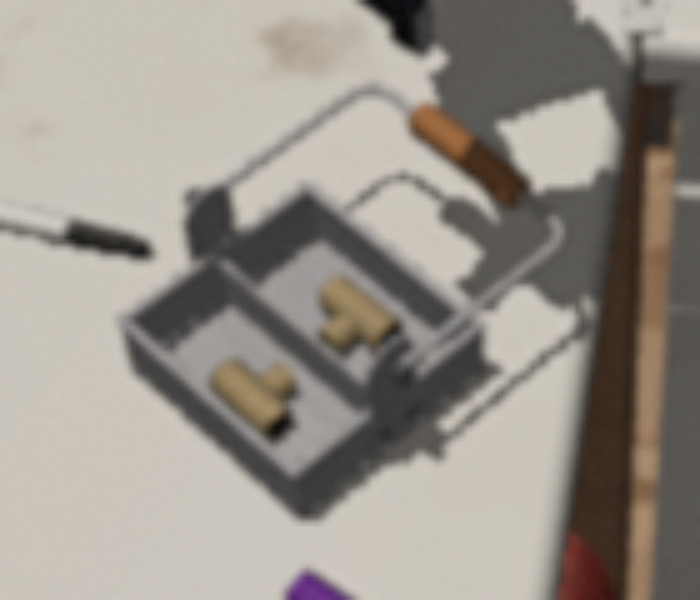

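Both tees lie in their compartments, symmetric and at the right heights. The bail grip is at (0.3978, −0.0135, 0.080), directly under the tool, and its 83×21 mm size is right. Descending to grip it lightly.

Request:
{"name": "servo_tool", "arguments": {"series": [{"xyz":[0.003,0,0.05],"angular":[0,0,0]},{"xyz":[0.003,0,0.12],"angular":[0,0,0]},{"xyz":[0.003,0,0.18],"angular":[0,0,0]},{"xyz":[0.003,0,0.23],"angular":[0,0,0]},{"xyz":[0.003,0,0.254],"angular":[0,0,0]}]}}

```text
clock: 22.1
tool_pos: [0.3957, -0.0127, 0.0584]
tool_rot: [0.998, 0.068, -0.002, -0.001]
ft_force: [-0.1, 0.4, 0.8]
grip_width: 0.759
grip_force: 0.0
```

Request:
{"name": "servo_tool", "arguments": {"series": [{"xyz":[0,0,0],"angular":[0,0,0]},{"xyz":[0,0,0],"angular":[0,0,0]},{"xyz":[0,0,0],"angular":[0,0,0]},{"xyz":[0,0,0],"angular":[0,0,0]},{"xyz":[0,0,0],"angular":[0,0,0]}], "hand": 10, "squeeze": 25}}

```text
clock: 22.6
tool_pos: [0.399, -0.0135, 0.0619]
tool_rot: [0.998, 0.067, 0.001, 0.0]
ft_force: [-0.7, -0.6, 2.6]
grip_width: 0.247
grip_force: 25.5
```

Request:
{"name": "servo_tool", "arguments": {"series": [{"xyz":[0,0,0],"angular":[0,0,0]},{"xyz":[0,0,0],"angular":[0,0,0]},{"xyz":[0,0,0],"angular":[0,0,0]},{"xyz":[0,0,0],"angular":[0,0,0]},{"xyz":[0,0,0],"angular":[0,0,0]}]}}

```text
clock: 23.1
tool_pos: [0.399, -0.0134, 0.0618]
tool_rot: [0.998, 0.067, 0.001, 0.0]
ft_force: [-0.5, 0.2, 5.9]
grip_width: 0.243
grip_force: 25.8
```

Request:
{"name": "servo_tool", "arguments": {"series": [{"xyz":[0,0.0004,-0.0136],"angular":[0,0,0]},{"xyz":[0,0.0014,-0.0272],"angular":[0,0,0]},{"xyz":[0,0.0032,-0.0407],"angular":[0,0,0]},{"xyz":[0,0.0057,-0.0541],"angular":[0,0,0]},{"xyz":[0,0.0089,-0.0673],"angular":[0,0,0]}]}}

```text
clock: 23.6
tool_pos: [0.3987, -0.0177, 0.0951]
tool_rot: [0.998, 0.067, 0.0, 0.0]
ft_force: [2.9, -0.9, -1.0]
grip_width: 0.247
grip_force: 25.3
```

Request:
{"name": "servo_tool", "arguments": {"series": [{"xyz":[0,0.0038,-0.013],"angular":[0,0,0]},{"xyz":[0,0.0084,-0.0259],"angular":[0,0,0]},{"xyz":[0,0.0136,-0.0385],"angular":[0,0,0]},{"xyz":[0,0.0194,-0.0507],"angular":[0,0,0]},{"xyz":[0,0.0259,-0.0627],"angular":[0,0,0]}]}}

```text
clock: 24.1
tool_pos: [0.4003, -0.0303, 0.1263]
tool_rot: [0.998, 0.067, 0.0, -0.0]
ft_force: [2.2, 1.4, 0.3]
grip_width: 0.248
grip_force: 25.4
```

Run:
```python
from h import *
o=get_obs();print(o['clock'],o['tool_pos'].round(4),yaw(o),o['ft_force'].round(1),o['grip_width'])
d=o['tool_pos'][:2]-[.4153,-.1418];r=d@[-.134,.991];h=o['tool_pos'][2]+.019-.08;print('r',np.hypot(r,h),np.degrees(np.arctan2(h,r)))
p=camera('side');pp=cloud(p);q=pp[~np.isnan(pp[...,0])]
rim=q[(np.hypot(q[:,0]-.4155,q[:,1]+.1415)<.115)&(q[:,2]>.038)&(q[:,2]<.052)]
a=cv2.minAreaRect(rim[:,:2].astype(np.float32));print(' rim',len(rim),np.round(a[0],4),np.round(a[1],4),a[2])
im=p['image'].astype(int);b=(im[...,0]>im[...,2]*1.6)&(im[...,0]>50)&(np.hypot(pp[...,0]-.4,pp[...,1]+.03)<.08)&(pp[...,2]>.1)&(pp[...,2]<.19)
print(b.sum(),pp[b].mean(0).round(3))
```

```text
24.1 [ 0.4003 -0.0303  0.1263] -82.31841058493332 [2.2 1.4 0.3] 0.2481857242189305
r 0.13009981132401827 30.1503327760187
 rim 542 [ 0.4159 -0.1413] [0.1544 0.1438] 8.316884994506836
97 [ 0.422 -0.031  0.154]
```

Following the arc well: radius 0.130 m, 30°, low forces, and the carrier isn't moving. Continuing to 75°.

Request:
{"name": "servo_tool", "arguments": {"series": [{"xyz":[0,0.0071,-0.0116],"angular":[0,0,0]},{"xyz":[0,0.0149,-0.0228],"angular":[0,0,0]},{"xyz":[0,0.0231,-0.0336],"angular":[0,0,0]},{"xyz":[0,0.032,-0.044],"angular":[0,0,0]},{"xyz":[0,0.0414,-0.0538],"angular":[0,0,0]}]}}

```text
clock: 24.65
tool_pos: [0.4028, -0.0507, 0.1533]
tool_rot: [0.998, 0.067, -0.0, -0.001]
ft_force: [-0.8, 5.0, 4.5]
grip_width: 0.245
grip_force: 25.8
```

Request:
{"name": "servo_tool", "arguments": {"series": [{"xyz":[0,0.0098,-0.0094],"angular":[0,0,0]},{"xyz":[0,0.0202,-0.0183],"angular":[0,0,0]},{"xyz":[0,0.031,-0.0265],"angular":[0,0,0]},{"xyz":[0,0.0422,-0.0343],"angular":[0,0,0]},{"xyz":[0,0.0538,-0.0414],"angular":[0,0,0]}]}}

```text
clock: 25.15
tool_pos: [0.4067, -0.078, 0.1746]
tool_rot: [0.998, 0.067, -0.0, -0.0]
ft_force: [0.0, 4.0, 5.7]
grip_width: 0.244
grip_force: 25.9
```

Request:
{"name": "servo_tool", "arguments": {"series": [{"xyz":[0,0.012,-0.0065],"angular":[0,0,0]},{"xyz":[0,0.0242,-0.0123],"angular":[0,0,0]},{"xyz":[0,0.0368,-0.0175],"angular":[0,0,0]},{"xyz":[0,0.0497,-0.0221],"angular":[0,0,0]},{"xyz":[0,0.0627,-0.0259],"angular":[0,0,0]}]}}

```text
clock: 25.65
tool_pos: [0.4113, -0.11, 0.1878]
tool_rot: [0.998, 0.067, 0.001, 0.001]
ft_force: [0.8, 2.6, 4.1]
grip_width: 0.246
grip_force: 25.9
```

Run:
```python
from h import *
o=get_obs();print(o['clock'],o['tool_pos'].round(4),yaw(o),o['ft_force'].round(1),o['grip_width'])
d=o['tool_pos'][:2]-[.4153,-.1418];r=d@[-.134,.991];h=o['tool_pos'][2]+.019-.08;print('r',np.hypot(r,h),np.degrees(np.arctan2(h,r)))
p=camera('side');pp=cloud(p);q=pp[~np.isnan(pp[...,0])]
rim=q[(np.hypot(q[:,0]-.4155,q[:,1]+.1415)<.115)&(q[:,2]>.038)&(q[:,2]<.052)]
a=cv2.minAreaRect(rim[:,:2].astype(np.float32));print(' rim',len(rim),np.round(a[0],4),np.round(a[1],4),a[2])
```

```text
25.65 [ 0.4113 -0.11    0.1878] -82.30013658890825 [0.8 2.6 4.1] 0.24588422349408742
r 0.1307800801834541 75.81405381224675
 rim 539 [ 0.4158 -0.1408] [0.1546 0.1443] 8.139870643615723
```

Request:
{"name": "servo_tool", "arguments": {"series": [{"xyz":[0,0.0132,-0.0032],"angular":[0,0,0]},{"xyz":[0,0.0266,-0.0057],"angular":[0,0,0]},{"xyz":[0,0.0401,-0.0075],"angular":[0,0,0]},{"xyz":[0,0.0537,-0.0085],"angular":[0,0,0]},{"xyz":[0,0.066,-0.0085],"angular":[0,0,0]}]}}

```text
clock: 26.2
tool_pos: [0.4161, -0.143, 0.1919]
tool_rot: [0.998, 0.067, 0.001, 0.002]
ft_force: [1.2, 0.5, 5.7]
grip_width: 0.242
grip_force: 26.0
```

Request:
{"name": "servo_tool", "arguments": {"series": [{"xyz":[0,0,0],"angular":[0,0,0]},{"xyz":[0,0,0],"angular":[0,0,0]},{"xyz":[0,0,0],"angular":[0,0,0]},{"xyz":[0,0,0],"angular":[0,0,0]},{"xyz":[0,0,0],"angular":[0,0,0]}], "squeeze": 80}}

```text
clock: 26.7
tool_pos: [0.416, -0.143, 0.1921]
tool_rot: [0.998, 0.067, 0.001, 0.002]
ft_force: [1.1, -1.1, 6.5]
grip_width: 0.233
grip_force: 77.9
```

Run:
```python
from h import *
o=get_obs();print(o['clock'],o['tool_pos'].round(4),yaw(o),o['ft_force'].round(1),o['grip_width'],o['grip_force'])
d=o['tool_pos'][:2]-[.4153,-.1418];r=d@[-.134,.991];h=o['tool_pos'][2]+.019-.08;print('r',np.hypot(r,h),np.degrees(np.arctan2(h,r)))
p=camera('side');pp=cloud(p);q=pp[~np.isnan(pp[...,0])]
rim=q[(np.hypot(q[:,0]-.4155,q[:,1]+.1415)<.115)&(q[:,2]>.038)&(q[:,2]<.052)]
a=cv2.minAreaRect(rim[:,:2].astype(np.float32));print(' rim',len(rim),np.round(a[0],4),np.round(a[1],4),a[2])
```

```text
26.7 [ 0.416  -0.143   0.1921] -82.29794039225543 [ 1.1 -1.1  6.5] 0.23335297964034143 77.91410565376282
r 0.13109578893326712 90.56629719842896
 rim 509 [ 0.4156 -0.1405] [0.1552 0.1458] 8.29581356048584
```

The bail is upright and firmly held. Lifting slowly and straight up.

Request:
{"name": "servo_tool", "arguments": {"series": [{"xyz":[0,0,-0.004],"angular":[0,0,0]},{"xyz":[0,0,-0.009],"angular":[0,0,0]},{"xyz":[0,0,-0.015],"angular":[0,0,0]},{"xyz":[0,0,-0.022],"angular":[0,0,0]},{"xyz":[0,0,-0.03],"angular":[0,0,0]}]}}

```text
clock: 27.25
tool_pos: [0.4137, -0.1407, 0.204]
tool_rot: [0.998, 0.067, -0.002, -0.001]
ft_force: [0.0, 0.4, -8.5]
grip_width: 0.227
grip_force: 78.4
```

Request:
{"name": "servo_tool", "arguments": {"series": [{"xyz":[0,0,-0.01],"angular":[0,0,0]},{"xyz":[0,0,-0.02],"angular":[0,0,0]},{"xyz":[0,0,-0.03],"angular":[0,0,0]},{"xyz":[0,0,-0.04],"angular":[0,0,0]},{"xyz":[0,0,-0.05],"angular":[0,0,0]}]}}

```text
clock: 27.75
tool_pos: [0.4153, -0.1414, 0.2312]
tool_rot: [0.998, 0.067, 0.0, 0.0]
ft_force: [0.5, -0.1, -8.8]
grip_width: 0.232
grip_force: 78.4
```

```bash
cat > chk.py <<'E'
from h import *
o=get_obs();print(o['clock'],o['tool_pos'].round(4),yaw(o),o['ft_force'].round(1),o['grip_width'],o['grip_force'])
p=camera('side');pp=cloud(p);q=pp[~np.isnan(pp[...,0])]
z0=o['tool_pos'][2]-.192
near=q[(np.hypot(q[:,0]-.4155,q[:,1]+.1415)<.115)]
rim=near[abs(near[:,2]-.045-z0)<.012]
a=cv2.minAreaRect(rim[:,:2].astype(np.float32));print(' rim',len(rim),np.round(a[0],4),np.round(a[1],4),a[2])
top=rim[rim[:,2]>np.percentile(rim[:,2],50)];A=np.c_[top[:,:2]-top[:,:2].mean(0),np.ones(len(top))]
c=np.linalg.lstsq(A,top[:,2],rcond=None)[0];print('tilt deg',np.degrees(np.hypot(*c[:2])).round(1),'z',c[2].round(3))
x=np.array([-.134,.991]);y=np.array([-.991,-.134]);im=p['image'].astype(int)
d=pp[...,:2]-o['tool_pos'][:2];u=d@x;v=d@y;ib=(im[...,0]>im[...,2]*1.35)&(abs(pp[...,2]-z0-.022)<.014)
for lo,hi in((-.066,-.002),(.002,.066)):
    k=ib&(u>lo)&(u<hi)&(abs(v)<.068);print('  tee',k.sum(),[f(w[k]).round(3) for w in(u,v,pp[...,2]) for f in(np.min,np.max)] if k.sum()>5 else '')
cv2.imwrite('pics/chk.png',cv2.resize(p['image'][130:290,170:330][...,::-1],(600,600)))
E
python3 chk.py
```

```text
27.75 [ 0.4153 -0.1414  0.2312] -82.30544083419075 [ 0.5 -0.1 -8.8] 0.23215795813652762 78.39711785316467
 rim 795 [ 0.4154 -0.1427] [0.154  0.1457] 8.423538208007812
tilt deg 0.3 z 0.088
  tee 148 [np.float64(-0.055), np.float64(-0.021), np.float64(-0.028), np.float64(0.022), np.float64(0.048), np.float64(0.071)]
  tee 127 [np.float64(0.013), np.float64(0.045), np.float64(-0.028), np.float64(0.021), np.float64(0.048), np.float64(0.072)]
```

The carrier hangs level with 8.8 N on the wrist (about 7.7 N expected) and both tees are in place. It needs about 6 cm more.

Request:
{"name": "servo_tool", "arguments": {"series": [{"xyz":[0,0,-0.012],"angular":[0,0,0]},{"xyz":[0,0,-0.026],"angular":[0,0,0]},{"xyz":[0,0,-0.04],"angular":[0,0,0]},{"xyz":[0,0,-0.054],"angular":[0,0,0]},{"xyz":[0,0,-0.068],"angular":[0,0,0]}]}}

```text
clock: 28.3
tool_pos: [0.4153, -0.1414, 0.2653]
tool_rot: [0.998, 0.067, 0.0, 0.0]
ft_force: [-0.1, 0.2, -7.5]
grip_width: 0.229
grip_force: 78.6
```

Request:
{"name": "servo_tool", "arguments": {"series": [{"xyz":[0,0,-0.014],"angular":[0,0,0]},{"xyz":[0,0,-0.026],"angular":[0,0,0]},{"xyz":[0,0,-0.036],"angular":[0,0,0]},{"xyz":[0,0,-0.044],"angular":[0,0,0]},{"xyz":[0,0,-0.048],"angular":[0,0,0]}]}}

```text
clock: 28.8
tool_pos: [0.4153, -0.1414, 0.2891]
tool_rot: [0.998, 0.067, 0.0, 0.0]
ft_force: [-0.2, 0.8, -7.6]
grip_width: 0.232
grip_force: 78.6
```

Request:
{"name": "servo_tool", "arguments": {"series": [{"xyz":[0,0,0],"angular":[0,0,0]},{"xyz":[0,0,0],"angular":[0,0,0]},{"xyz":[0,0,0],"angular":[0,0,0]},{"xyz":[0,0,0],"angular":[0,0,0]},{"xyz":[0,0,0],"angular":[0,0,0]}]}}

```text
clock: 29.3
tool_pos: [0.4151, -0.1413, 0.2883]
tool_rot: [0.998, 0.067, -0.0, -0.0]
ft_force: [-0.1, 0.7, -9.2]
grip_width: 0.229
grip_force: 78.6
```

Request:
{"name": "servo_tool", "arguments": {"series": [{"xyz":[0,0,0],"angular":[0,0,0]},{"xyz":[0,0,0],"angular":[0,0,0]},{"xyz":[0,0,0],"angular":[0,0,0]},{"xyz":[0,0,0],"angular":[0,0,0]},{"xyz":[0,0,0],"angular":[0,0,0]}]}}

```text
clock: 29.8
tool_pos: [0.4152, -0.1414, 0.2886]
tool_rot: [0.998, 0.067, 0.0, 0.0]
ft_force: [-0.4, 0.6, -8.8]
grip_width: 0.231
grip_force: 78.6
```

Request:
{"name": "servo_tool", "arguments": {"series": [{"xyz":[0,0,0],"angular":[0,0,0]},{"xyz":[0,0,0],"angular":[0,0,0]},{"xyz":[0,0,0],"angular":[0,0,0]},{"xyz":[0,0,0],"angular":[0,0,0]},{"xyz":[0,0,0],"angular":[0,0,0]}]}}

```text
clock: 30.3
tool_pos: [0.4152, -0.1413, 0.2886]
tool_rot: [0.998, 0.067, 0.0, 0.0]
ft_force: [0.3, 0.3, -8.8]
grip_width: 0.23
grip_force: 78.6
```

Request:
{"name": "servo_tool", "arguments": {"series": [{"xyz":[0,0,0],"angular":[0,0,0]},{"xyz":[0,0,0],"angular":[0,0,0]},{"xyz":[0,0,0],"angular":[0,0,0]},{"xyz":[0,0,0],"angular":[0,0,0]},{"xyz":[0,0,0],"angular":[0,0,0]}]}}

```text
clock: 30.8
tool_pos: [0.4152, -0.1414, 0.2886]
tool_rot: [0.998, 0.067, 0.0, 0.0]
ft_force: [0.1, -0.1, -8.6]
grip_width: 0.23
grip_force: 78.6
```

```bash
python3 chk.py
```

```text
30.8 [ 0.4152 -0.1414  0.2886] -82.3099319522902 [ 0.1 -0.1 -8.6] 0.22968420367473796 78.57898592948914
 rim 834 [ 0.4148 -0.1407] [0.1556 0.1462] 8.060375213623047
tilt deg 0.1 z 0.145
  tee 154 [np.float64(-0.052), np.float64(-0.019), np.float64(-0.027), np.float64(0.022), np.float64(0.105), np.float64(0.127)]
  tee 128 [np.float64(0.015), np.float64(0.047), np.float64(-0.021), np.float64(0.022), np.float64(0.107), np.float64(0.127)]
```

View pics/chk.png

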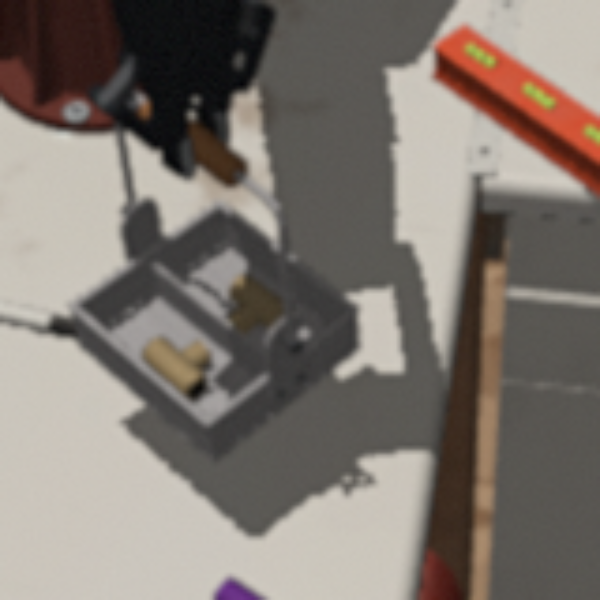

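The picture shows the carrier hanging level in the fingers, underside about 10 cm up, with the tees at (175,365) and (250,305), one in each compartment. Handing in.

```bash
python3 -c "from station import *; print(job_done())"
```

```text
the job is handed in; nothing more can be done
None
```

I've handed the job in at about 31 s: the carrier hangs level and still by its upright bail, about 10 cm above the worktop with one tee in each compartment; the hand-in returned no verdict.

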